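# Mount a globe core between the centres of a finishing stand

## Task

Roll the globe on its axle along the two rails until it drops into both rests, then push the tailstock up until the axle hangs between the two hollow centres, lifted clear of the rests and held firmly: the tailstock's sprung centre should have given way by some millimetres (about 3 to 9 of its 12) without bottoming out. Only then flip the red clamp lever on the tailstock right over, from the robot side to the side away from the robot, and leave everything else on the bench where it stands.

Things in the scene. Friction and masses are not known exactly. Their poses are not given: they have to be found in the camera images.
- stand: Fixed finishing stand: light wood base (x -150 to 70, y -210 to 260 mm, 18 thick), two aluminium rails, green headstock (-y end), green sliding tailstock (+y end). Origin: bench level, midway between the two rests. +y: along the line of the centres, headstock to tailstock; +x: away from the robot; z up. Line of the centres: x = 0, z = 77 mm.
- rails (a point): Midway between the tops of the two rails, 76 mm above the bench, 70 mm to the robot side (-x) of the rests. The rails are upright plates 8 mm thick at stand y = -80 and +80 mm, from x = -130 to -9 mm, with front stops 10 mm higher at their robot-side end. The 152 mm between them is free down to the base (z = 18 mm).
- rests (a point): Midway between the two rests, on their floor (66 mm above the bench, stand x = y = 0). Each rest is a flat pocket 18 mm wide (x = -9 to 9 mm) at the rail's far end, 10 mm below the rail top, with a back stop behind it up to z = 92 mm. An axle lying in both has its axis at z = 72 mm, 5 mm below the centres, whose tapers lift it.
- head_front (a point): Front face of the green headstock block (52 wide, 30 long, top at z = 100 mm), on the line of the centres, at stand y = -179 mm. From it sticks a brass hollow cone (mouth 22 mm wide, 13 mm deep) with its mouth about 28 mm out, but screwed in or out beforehand by up to 8 mm, not told: where the tailstock must stop has to be felt or seen.
- axle: White 60 mm globe core on the middle of a steel axle 12 mm thick, 270 mm long, with tapered ends; about 0.2 kg. Origin at the globe's centre, y along the axle. Starts lying across the rails (axis 82 mm above the bench), a little askew; rolls freely. From the rests the tailstock pushes it some 15 to 45 mm endways into the headstock's cone.
- tailstock (a joint): Travel of the tailstock (m) from fully backed off (0) towards the headstock (up to 0.105). It slides along the stand's y with a steady friction of about 9 N and stays where it is left. It has the axle held somewhere between 0.075 and 0.10.
- tail_push (a point): Centre of the outer face of the tailstock's steel push plate (56 mm wide in x, 6 thick, 25 to 100 mm above the bench), 77 mm above the bench: push here towards the stand's -y. At tailstock 0 it is at stand y = 246 mm, and it moves with the tailstock. The tailstock block (50 wide, 38 long, top at 98 mm) is just inside it.
- quill (a joint): How far (m) the tailstock's sprung brass centre (hollow cone, mouth 22 mm wide, on a red shank) is pressed back: 0 = fully out, 0.012 = bottomed. Spring: about 2 N at 0, 6.8 N at the bottom. Its mouth is 71 mm in front of the push plate's outer face when fully out.
- clamp (a joint): Angle (rad) of the clamp lever on top of the tailstock: 0 = leaning 34 degrees to the stand's -x (robot side, open), 1.2 = leaning 34 degrees to +x (far side, clamped). It swings about an axis along the stand's y and falls by its own weight to the side it is past.
- clamp_knob (a point): Centre of the red ball (19 mm) at the end of the clamp lever, 46 mm from its pivot; the lever's rod is 8 mm thick. The pivot is 103 mm above the bench, at stand x = 0 and 25 mm inside the push plate's outer face; it moves with the tailstock.
- green_bottle: Bystander: green bottle with red cap, 58 mm wide, 150 tall, behind the stand. Origin under its base.
- varnish_jar: Bystander: amber jar, 64 mm wide, 85 tall, behind the stand. Origin under its base.
- white_pot: Bystander: white pot, 54 mm wide, 60 tall, beyond the headstock end. Origin under its base.
- brass_weight: Bystander: brass weight, 44 mm wide, 56 tall, behind the stand on the tailstock's side. Origin under its base.
- spatula: Bystander: spatula lying on the bench at the robot's left front. Origin about its middle.
- sanding_block: Bystander: cork block 65 x 40 x 28 mm at the right front. Origin under its middle.
- small_globe: Bystander: finished blue globe, 84 mm, on a wooden foot, 129 tall, far right. Origin under its foot.

How it is judged (in metres and radians):
On the way, in this order (a step that is already met when the one before it is completed fails the run):
1. the axle lies down in both rests (x of axle in the frame of stand between -0.009 and 0.009 m and z of axle in the frame of stand below 0.074 m and angle between the y axis of axle and the y axis of stand, either way round below 0.04 rad), for 0.2 s.
2. the axle is held between the centres, clear of the rests, the sprung centre partly pressed in, the clamp lever still open (x of axle in the frame of stand between -0.003 and 0.003 m and z of axle in the frame of stand between 0.0755 and 0.0785 m and angle between the y axis of axle and the y axis of stand, either way round below 0.015 rad and value of joint quill between 0.002 and 0.01 m and value of joint clamp below 0.3 rad), for 0.3 s.
At the end, for the whole second after the job is handed in: The axle's middle is within 3 mm (sideways) and 1.5 mm (height) of the line of the centres and parallel to it within 0.015 rad, the sprung centre is pressed in 2 to 10 mm, the clamp lever is over at the far side (above 1.05 rad), and axle and tailstock are at rest (x of axle in the frame of stand between -0.003 and 0.003 m and z of axle in the frame of stand between 0.0755 and 0.0785 m and angle between the y axis of axle and the y axis of stand, either way round below 0.015 rad and value of joint quill between 0.002 and 0.01 m and value of joint clamp above 1.05 rad and linear speed of axle below 0.02 m/s and velocity of joint tailstock below 0.005 m/s); the robot touches nothing.
It fails at once if something else on the bench is shoved or knocked over (moved more than 20 mm) (distance of any of green_bottle, varnish_jar, white_pot, brass_weight, spatula, sanding_block, small_globe from where it was at the start of the episode above 0.02 m).
It also fails if it takes over 58 s, if anything falls off the work surface, if the arm or the gripper's body presses on something with over 40 N, if the wrist force passes 120 N, or if a joint passes its speed limit or range.

## Robot

A 6-joint arm with a two-finger parallel gripper is mounted at the origin on the work surface. World frame = base frame: x ahead of the robot, y to its left, z up, the work surface at z = 0. Lengths are in mm, angles in rad, forces in N, time in s.
With the tool pointing down it reaches from about 350 to 950 mm from the base axis. Payload 17.4 kg.
Tool frame: the origin (TCP) lies between the finger pads; the fingertips stand 17 mm ahead of it and the grasp point (between the pads) lies 2 mm behind it (robot.nose_length is the distance from the TCP to the fingertips, in mm); z points along the fingers, y is the direction in which the jaws open and shut (so a half turn about z gives the same grasp; the last joint's range is limited). The gripper opens to 93 mm and grips with 3 to 60 N. Pads are 15 mm wide; open, the fingers measure 128 mm over their backs; the gripper's body (75 mm by 188 mm) begins 65 mm behind the grasp point.
Start: joints at [1.128, 0.116, 1.442, -0, 1.584, -0.038], TCP at [265.847, 620.45, 235.646] pointing down, gripper open.
Joint ranges: [-2.83, 2.83], [-0.83, 2.19], [0.07, 2.5], [-1.14, 4.28], [0.01, 3], [-2.97, 2.97]. Speed limits (rad/s): [1.89, 1.89, 2.22, 3.14, 3.14, 3.14].

## Interface

Orientations are given as a unit quaternion [x, y, z, w].
In Python, from station import robot gives the robot as it stands. The module is installed in compiled form; this text tells all that it offers.
- The arm moves only by the tool jog_arm, never from a script. Its argument "moves" is a list of rows, each a list of 3 entries, a list of its own where there are three numbers: the shift along the world's x, y, z in mm, then the turn, a rotation vector about the world's x, y, z in degrees, then the opening in per cent of the stroke, from 0 (shut) to 100 (fully open). A call has exactly 5 rows; each row is the pose to reach, as a shift and turn from the pose measured when the call began; what a row does not reach only later rows make up. A row lasts 1/10 s, in which the tool goes at most 50 mm and 8.59 degrees, less where a joint would pass 70% of its speed; a pose out of reach is approached as far as the arm can. A call with a gripper value outside its range is refused whole. The fingers move at their own pace and stop on an object; "squeeze" is the grip in N (left out, the last holds). Time passes only in rows, so rows that repeat a pose let the fingers close, or fill a call up. It gives the time, the measured TCP pose, the force and the opening at its end, in the units of the state.
- robot.state(): the state, without advancing time (a new reading comes with each control period).
- robot.grab_frame(name): name is "scene" or "side" or "wrist"; returns a dict with "pixels" (420x560x3 uint8, red, green, blue), "intrinsics" (3x3 intrinsics, pixels), "origin" and "attitude" of the camera in the world; the wrist camera has in their place "mount" (4x4, takes a point from camera to tool coordinates, whose origin is the TCP and whose axes are the flange's). Camera axes: x right, y up, looking along -z (the intrinsics and any distortion apply to the point x, -y, -z); pixel columns grow to the right and rows downward; lengths in mm; the calibration is good to about 2 mm. The wrist camera is an equidistant fisheye: a pixel r from the principal point sees the ray r / f radians off the axis. A picture is of the moment at which its call begins: read the wrist's pose just before it. There is no depth.
- robot.close_job(): hands the job in, once; it reports no verdict.
The state is a dict: "time": time; "joints": joint angles; "qd": joint speeds; "joint_efforts": joint torques, N m; "ee_pos": TCP position; "ee_rot": TCP orientation; "contact_force": force on the tool from outside, world axes, zero at the start; "ft_torque": the same for the moment, N m; "width": finger opening in mm.
Only numpy, scipy, OpenCV 4.12 (cv2) and the standard library are available. Lean on these libraries where they do the work, as an engineer would, in place of code of your own. Each camera call takes 0.05 s, during which the arm holds its last target. There are 200 camera calls.

## Working session

There is one attempt and no reset: what is moved stays moved. The work goes in short steps, Python scripts to look and compute and a tool call to move; the robot and the scene stay as the last step left them, time stands still between calls to the robot, and variables do not carry over. Pictures are saved under pics/ and viewed, about 8 in all and at most 12, crops included, and the job is handed in when it is done.

Besides the shell and the picture viewer there is one more tool, called after "Emit:" as name(argument=value, ...) on one line, values as JSON. jog_arm: Moves the arm, as the interface text tells. Its arguments: {"type":"object","properties":{"moves":{"type":"array"},"squeeze":{"type":"number"}},"required":["moves"]}

```bash
mkdir -p pics
cat > h.py <<'E'
from station import robot
import numpy as np, cv2
def grab(n,f):
    s=robot.state(); d=robot.grab_frame(n); cv2.imwrite(f'pics/{f}.png',d['pixels'][:,:,::-1]); return s,d
def R(a):
    a=np.array(a,float)
    if a.shape==(3,3): return a
    from scipy.spatial.transform import Rotation as Q
    return Q.from_quat(a).as_matrix()
def proj(d,P):
    p=(np.atleast_2d(P)-np.array(d['origin']))@R(d['attitude'])
    q=np.c_[p[:,0],-p[:,1],-p[:,2]]@np.array(d['intrinsics']).T
    return q[:,:2]/q[:,2:]
def ray(d,uv,z):
    k=np.linalg.inv(np.array(d['intrinsics']))@[uv[0],uv[1],1]
    v=R(d['attitude'])@[k[0],-k[1],-k[2]]; o=np.array(d['origin']); return o+v*(z-o[2])/v[2]
E
python3 - <<'E'
from h import *
s,d=grab('scene','scene0'); s2,e=grab('side','side0')
for x in (d,e): print({k:v for k,v in x.items() if k!='pixels'})
print(s)
cv2.imwrite('pics/both0.png',cv2.resize(np.vstack([d['pixels'],e['pixels']])[:,:,::-1],(400,600)))
E
```

```text
{'intrinsics': array([[433.9673323 ,   0.        , 281.54982427],
       [  0.        , 433.9673323 , 202.57859287],
       [  0.        ,   0.        ,   1.        ]]), 'origin': array([1284.38327778, -464.91003175, 1268.59405224]), 'attitude': array([0.25513679, 0.1666081 , 0.5280359 , 0.79266957])}
{'intrinsics': array([[528.51783017,   0.        , 283.60657538],
       [  0.        , 528.51783017, 209.2766753 ],
       [  0.        ,   0.        ,   1.        ]]), 'origin': array([453.74699179, 903.55846737, 963.65851611]), 'attitude': array([-0.01476028,  0.42742787,  0.9030835 , -0.03908628])}
{'time': 0.0, 'joints': array([ 1.12823185e+00,  1.16486050e-01,  1.44226443e+00, -5.97580429e-06,
        1.58400060e+00, -3.78094960e-02]), 'qd': array([-0.00038181, -0.00102174,  0.00077957, -0.0004651 ,  0.00230817,
       -0.00051547]), 'joint_efforts': array([ 5.57242063e-03, -7.21226764e+01, -6.22631407e+01,  7.81405228e-02,
        2.36123503e-02, -1.17708305e-04]), 'ee_pos': array([265.74680295, 620.28477486, 234.90564754]), 'ee_rot': array([ 2.00998869e-01,  9.79591302e-01, -5.63295032e-04, -1.34883380e-04]), 'contact_force': array([0.13196361, 0.13665148, 0.66537044]), 'ft_torque': array([ 0.01830105, -0.03158753,  0.01188041]), 'width': 92.7928165581849}
```

View pics/scene0.png

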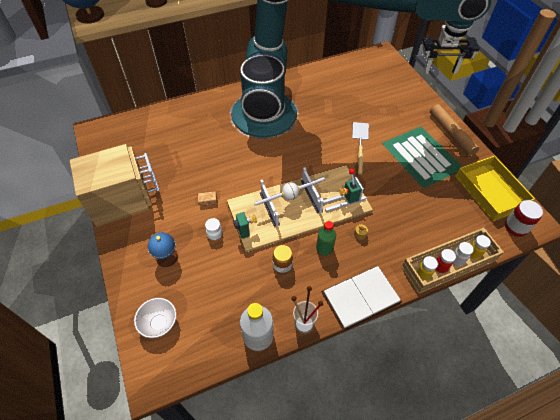

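View pics/side0.png

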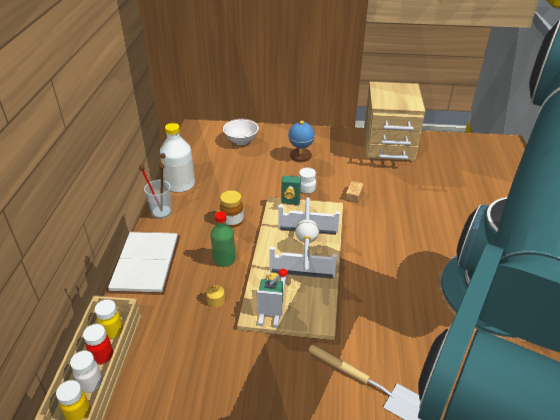

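Scene: globe at (290,190), the stand between about (228,205) and (372,205). Side: globe at (307,231), base corners near (265,200), (344,205), (336,333), (242,327), red knob (283,273), push plate around (270,300).

Run:
```python
from h import *
s,e=grab('side','side1'); s,d=grab('scene','scene1')
for n,x,c in (('side',e,[(265,200),(344,205),(336,333),(242,327)]),('scene',d,[(228,206),(241,249),(372,208),(352,168)])):
    print(n,[ray(x,p,18).round(0)[:2].tolist() for p in c])
print('globe',ray(e,(307,231),82).round(),ray(d,(290,190),82).round())
c=e['pixels'][160:350,200:400,::-1]; cv2.imwrite('pics/sc.png',cv2.resize(c,None,fx=3,fy=3,interpolation=cv2.INTER_CUBIC))
c=d['pixels'][150:260,215:385,::-1]; cv2.imwrite('pics/dc.png',cv2.resize(c,None,fx=4.5,fy=4.5,interpolation=cv2.INTER_CUBIC))
```

```text
side [[600.0, -283.0], [373.0, -281.0], [393.0, 171.0], [601.0, 173.0]]
scene [[406.0, -294.0], [587.0, -309.0], [608.0, 170.0], [419.0, 192.0]]
globe [472. -88.  82.] [469. -85.  82.]
```

View pics/sc.png

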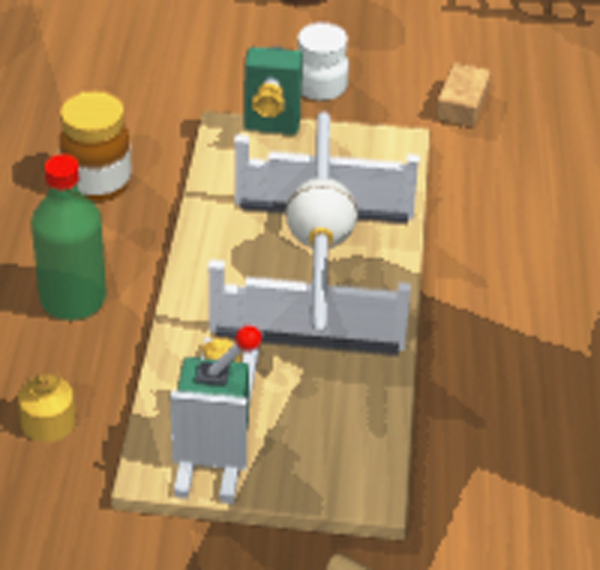

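View pics/dc.png

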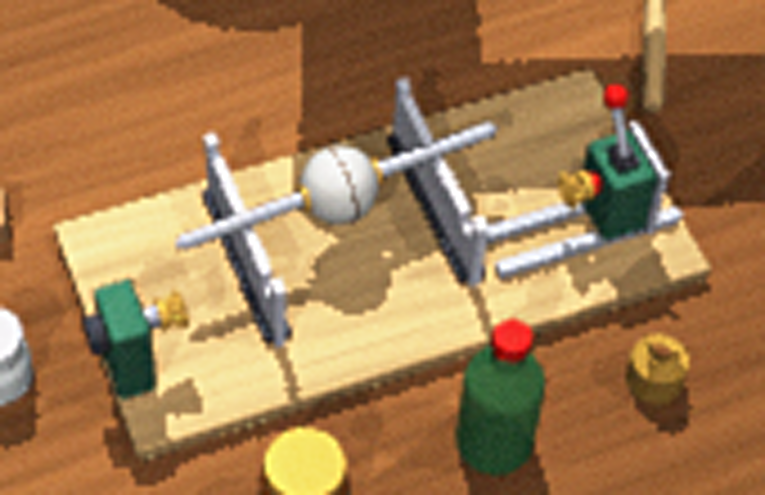

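The crops show the base corners, push plate, knob and axle ends clearly, and the axle is nearly square to the rails. I'll fit the stand pose from these points in both views.

Run:
```python
from h import *
from scipy.optimize import least_squares
e=robot.grab_frame('side'); d=robot.grab_frame('scene')
import pickle; pickle.dump((e,d),open('cams.pkl','wb'))
S=lambda p:np.array(p)/3+[200,160]; C=lambda p:np.array(p)/4.5+[215,150]
sp=[((204,115),(70,-210,18)),((428,128),(-150,-210,18)),((407,525),(-150,260,18)),((116,498),(70,260,18)),((405,287),(-130,80,86)),((415,160),(-130,-80,86))]
st=[((173,398),(28,246,100)),((246,406),(-28,246,100)),((249,338),(-25.7,221,141))]
cp=[((57,229),(-150,-210,18)),((590,72),(-150,260,18)),((708,270),(70,260,18)),((140,452),(70,-210,18))]
ct=[((616,96),(-25.7,221,141))]
def W(q,P):
    c,s=np.cos(q[2]),np.sin(q[2]); P=np.array(P,float)
    return np.c_[q[0]+c*P[:,0]-s*P[:,1],q[1]+s*P[:,0]+c*P[:,1],P[:,2]]
def f(q):
    r=[]
    for cam,T,A,B in ((e,S,sp,st),(d,C,cp,ct)):
        P=np.array([b for a,b in A]+[b for a,b in B],float); P[len(A):,1]-=q[3]
        r.append(proj(cam,W(q,P))-np.array([T(a) for a,b in A+B]))
    return np.vstack(r).ravel()
o=least_squares(f,[500,-80,0,0],loss='soft_l1'); print(o.x.round(3)); print(f(o.x).reshape(-1,2).round(1).tolist())
q=o.x
def tri(a,b):
    L=[]
    for cam,uv in ((e,S(a)),(d,C(b))):
        p1=ray(cam,uv,0);o=np.array(cam['origin']);v=(p1-o)/np.linalg.norm(p1-o);L.append((o,v))
    A=sum(np.eye(3)-np.outer(v,v) for o,v in L); B=sum((np.eye(3)-np.outer(v,v))@o for o,v in L); return np.linalg.solve(A,B)
c,s=np.cos(q[2]),np.sin(q[2])
for n,a,b in (('globe',(321,213),(340,184)),('end+',(320,325),(491,130)),('end-',(323,117),(182,242)),('bottle cap',(61,170),(514,338)),('knob',(249,338),(616,96))):
    p=tri(a,b); w=p[:2]-q[:2]; print(n,p.round(1),'stand',(c*w[0]+s*w[1]).round(1),(-s*w[0]+c*w[1]).round(1))
print('t',robot.state()['time'])
```

```text
[ 5.33028e+02 -8.60190e+01 -3.60000e-02  1.67770e+01]
[[-0.7, -1.5], [0.6, 0.2], [0.5, 1.2], [-1.7, 0.1], [-2.0, 0.0], [-2.4, -0.5], [-0.8, -0.0], [0.6, -0.2], [0.1, 0.7], [-1.6, -1.7], [-0.5, -2.0], [0.5, -1.2], [-1.0, -0.4], [-0.7, -0.4]]
globe [472.8 -85.2  83.4] stand -60.2 -1.4
end+ [468.   44.1  82.4] stand -69.8 127.7
end- [ 477.2 -215.1   83. ] stand -51.1 -131.1
bottle cap [681.2 -48.  145.5] stand 146.7 43.4
knob [516.3 119.3 142.2] stand -24.2 204.6
t 0.3
```

Stand at about (533, -86), yaw -2.06°, and the tailstock has about 17 mm of travel already. I'll straddle the globe with the open fingers between the rails and push the axle with both, which squares it up. First I move above the place.

Emit:
jog_arm(moves=[[[60,-243,0],[0,0,21.2],100],[[60,-243,0],[0,0,21.2],100],[[60,-243,0],[0,0,21.2],100],[[60,-243,0],[0,0,21.2],100],[[60,-243,0],[0,0,21.2],100]])

```text
time: 0.8
ee_pos: [325.7, 375.9, 235.3]
ee_rot: [0.017, 1.0, -0.0, 0.0]
contact_force: [1.1, -0.4, -0.5]
width: 92.7
```

Emit:
jog_arm(moves=[[[57,-230,0],[0,0,0],100],[[57,-230,0],[0,0,0],100],[[57,-230,0],[0,0,0],100],[[57,-230,0],[0,0,0],100],[[57,-230,0],[0,0,0],100]])

```text
time: 1.3
ee_pos: [382.7, 143.6, 235.6]
ee_rot: [0.017, 1.0, -0.0, 0.001]
contact_force: [0.9, 0.6, 0.5]
width: 93.0
```

Emit:
jog_arm(moves=[[[57,-230,0],[0,0,0],100],[[57,-230,0],[0,0,0],100],[[57,-230,0],[0,0,0],100],[[57,-230,0],[0,0,0],100],[[57,-230,0],[0,0,0],100]])

```text
time: 1.8
ee_pos: [439.6, -89.1, 235.8]
ee_rot: [0.018, 1.0, -0.0, 0.001]
contact_force: [0.2, 1.0, 0.5]
width: 92.7
```

```bash
cat >> h.py <<'E'
ST=[533.0,-86.0,-0.036]
def W(P,q=None):
    q=q or ST; c,s=np.cos(q[2]),np.sin(q[2]); P=np.atleast_2d(np.array(P,float))
    return np.c_[q[0]+c*P[:,0]-s*P[:,1],q[1]+s*P[:,0]+c*P[:,1],P[:,2]]
def wproj(s,d,P):
    M=np.array(d['mount']); t=(np.atleast_2d(P)-s['ee_pos'])@R(s['ee_rot'])
    c=(t-M[:3,3])@M[:3,:3]; x,y,z=c[:,0],-c[:,1],-c[:,2]; h=np.hypot(x,y); th=np.arctan2(h,z); K=np.array(d['intrinsics'])
    return np.c_[K[0,2]+K[0,0]*th*x/h,K[1,2]+K[1,1]*th*y/h]
def wray(s,d,uv,z):
    M=np.array(d['mount']);K=np.array(d['intrinsics']); a=(np.array(uv)-K[:2,2])/[K[0,0],K[1,1]]; th=np.linalg.norm(a)
    v=np.r_[a/th*np.sin(th),np.cos(th)]*[1,-1,-1]; Rr=R(s['ee_rot']); v=Rr@M[:3,:3]@v; o=s['ee_pos']+Rr@M[:3,3]; return o+v*(z-o[2])/v[2]
def tost(p,q=None):
    q=q or ST; c,s=np.cos(q[2]),np.sin(q[2]); x,y=p[0]-q[0],p[1]-q[1]; return np.round([c*x+s*y,-s*x+c*y,p[2]],1)
E
python3 - <<'E'
from h import *
s,d=grab('wrist','w0')
im=d['pixels'][:,:,::-1].copy()
P=W([(-130,80,86),(-130,-80,86),(-9,80,76),(-9,-80,76),(-150,-210,18),(-150,260,18),(70,-210,18),(-60,-1.4,82),(-70,128,82),(-51,-131,82),(-26,204,141),(28,229,100),(-28,229,100),(0,-179,100)])
for p in wproj(s,d,P): cv2.circle(im,tuple(int(v) for v in p.round()),3,(255,0,255),1)
cv2.imwrite('pics/w0m.png',cv2.resize(im,(800,600)))
E
```

```text
(no output)
```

View pics/w0m.png

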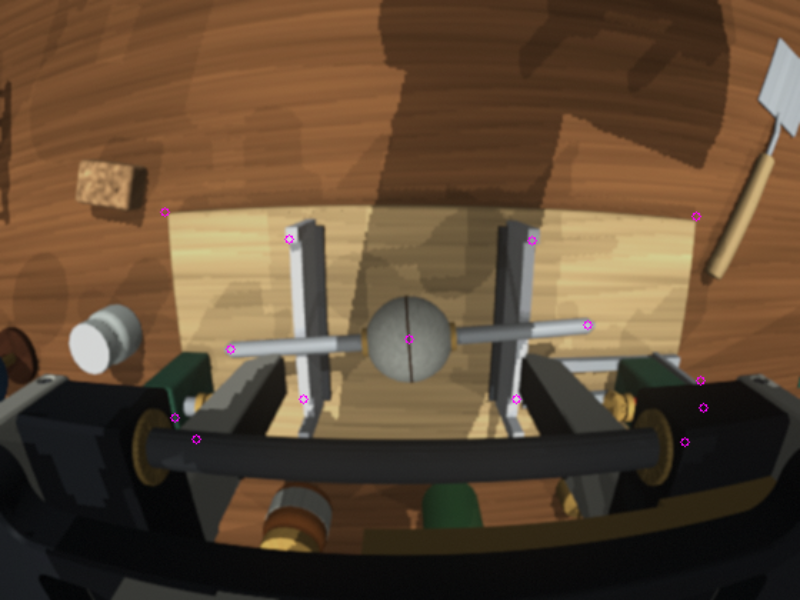

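The wrist view agrees with the fitted stand to within about 3 mm: globe at (409,339), rail front stops at (295,232) and (530,235). Descending behind the axle.

Emit:
jog_arm(moves=[[[0,6,-45],[0,0,0],100],[[0,6,-90],[0,0,0],100],[[0,6,-125],[0,0,0],100],[[0,6,-150],[0,0,0],100],[[0,6,-157],[0,0,0],100]])

```text
time: 2.35
ee_pos: [439.1, -86.2, 75.7]
ee_rot: [0.019, 1.0, -0.001, -0.001]
contact_force: [0.5, -0.9, 0.8]
width: 93.1
```

Emit:
jog_arm(moves=[[[3,0,0],[0,0,0],100],[[6,0,0],[0,0,0],100],[[9,0,0],[0,0,0],100],[[12,0,0],[0,0,0],100],[[15,-0.5,0],[0,0,0],100]])

```text
time: 2.85
ee_pos: [454.7, -86.8, 76.4]
ee_rot: [0.019, 1.0, -0.001, -0.001]
contact_force: [-1.6, 0.3, 0.8]
width: 93.2
```

Emit:
jog_arm(moves=[[[4,1,0],[0,0,0],100],[[8,2,0],[0,0,0],100],[[12,3,0],[0,0,0],100],[[16,3,0],[0,0,0],100],[[20,3,0],[0,0,0],100]])

```text
time: 3.35
ee_pos: [475.0, -83.7, 76.4]
ee_rot: [0.019, 1.0, -0.001, -0.001]
contact_force: [-1.1, -0.3, 1.1]
width: 92.9
```

Emit:
jog_arm(moves=[[[4,0,0],[0,0,0],100],[[8,0,0],[0,0,0],100],[[12,0,0],[0,0,0],100],[[16,-0.5,0],[0,0,0],100],[[20,-0.5,0],[0,0,0],100]])

```text
time: 3.85
ee_pos: [495.4, -84.2, 76.4]
ee_rot: [0.019, 1.0, -0.001, -0.001]
contact_force: [-0.5, -0.4, 1.1]
width: 93.2
```

Emit:
jog_arm(moves=[[[4,0,0],[0,0,0],100],[[8,0,0],[0,0,0],100],[[12,0,0],[0,0,0],100],[[14,-0.5,0],[0,0,0],100],[[16,-0.5,0],[0,0,0],100]])

```text
time: 4.35
ee_pos: [511.5, -84.8, 76.3]
ee_rot: [0.019, 1.0, -0.001, -0.001]
contact_force: [-0.0, 0.6, -0.8]
width: 93.2
```

Run:
```python
from h import *
s,e=grab('side','s2'); s,d=grab('scene','c2'); print(s['time'],s['ee_pos'],s['contact_force'])
a=cv2.resize(e['pixels'][160:350,200:400],None,fx=2.5,fy=2.5,interpolation=2)
b=cv2.resize(d['pixels'][150:260,215:385],None,fx=2.5,fy=2.5,interpolation=2)
b=np.vstack([b,np.zeros((a.shape[0]-b.shape[0],b.shape[1],3),'uint8')])
im=np.hstack([a,b])[:,:,::-1]; print(im.shape); cv2.imwrite('pics/v2.png',cv2.resize(im,(800,int(im.shape[0]*800/im.shape[1]))))
```

```text
4.4 [511.6854078  -84.77831927  76.34698862] [ 0.14265987 -0.40064885 -0.00378403]
(475, 925, 3)
```

View pics/v2.png

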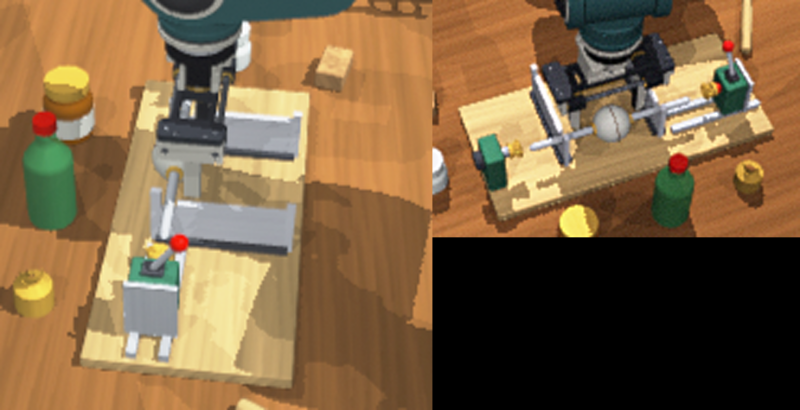

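The axle seems to have rolled into the rests at the back stops (globe at about (611,123) in the composite). I'll advance a little to confirm by touch, and measure the globe.

Emit:
jog_arm(moves=[[[2,0,0],[0,0,0],100],[[4,0,0],[0,0,0],100],[[6,0,0],[0,0,0],100],[[7,0,0],[0,0,0],100],[[7,0,0],[0,0,0],100]])

```text
time: 4.95
ee_pos: [518.6, -84.7, 76.3]
ee_rot: [0.019, 1.0, -0.001, -0.001]
contact_force: [-0.4, -0.5, 1.0]
width: 92.9
```

Run:
```python
from h import *
s,d=grab('scene','c3'); im=d['pixels'].astype(int)
sub=im[180:235,275:325]; m=((sub.min(2)>95)&(sub.max(2)-sub.min(2)<30)).astype('uint8')
m=cv2.morphologyEx(m,cv2.MORPH_OPEN,np.ones((5,5),'uint8')); n,l,st,ce=cv2.connectedComponentsWithStats(m)
for i in range(1,n):
    if st[i,4]>40:
        p=ce[i]+[275,180]; print(st[i],p.round(1),[tost(ray(d,p,z)) for z in (72,82)])
print(proj(d,W([(0,0,72),(0,0,82),(-12,0,82)])).round(1))
```

```text
[12  1  8  8 62] [290.6 184.6] [array([-92.1,  12.6,  72. ]), array([-85. ,   9.6,  82. ])]
[42 18  8  9 60] [320.2 201.9] [array([12.3, 79.6, 72. ]), array([18.6, 76. , 82. ])]
[ 15  20  16  16 208] [297.3 206.8] [array([ 3.9, -0.7, 72. ]), array([10.3, -3.6, 82. ])]
[[297.1 205.9]
 [297.2 204.2]
 [295.9 201.4]]
```

Run:
```python
from h import *
s=robot.state(); d=robot.grab_frame('wrist'); print(s['joints'].round(2),np.array(d['mount']).round(2))
print(W([(0,229+7.5+20,95),(0,229,77)]).round(1))
```

```text
[-0.21 -0.12  1.94 -0.    1.32 -1.74] [[  -0.      0.96    0.27   72.86]
 [   1.      0.      0.      1.1 ]
 [   0.      0.27   -0.96 -149.09]
 [   0.      0.      0.      1.  ]]
[[542.2 170.3  95. ]
 [541.2 142.9  77. ]]
```

Emit:
jog_arm(moves=[[[-15,0,0],[0,0,0],100],[[-15,0,40],[0,0,0],100],[[-15,0,90],[0,0,0],100],[[-15,0,130],[0,0,8],60],[[-15,20,150],[0,0,16],0]])

```text
time: 5.55
ee_pos: [504.0, -65.8, 230.3]
ee_rot: [-0.122, 0.992, -0.002, 0.001]
contact_force: [0.1, 0.4, 0.4]
width: 81.4
```

Emit:
jog_arm(moves=[[[8,49,0],[0,0,-8],0],[[16,98,0],[-11.9,-1.7,-15.9],0],[[24,147,0],[-11.9,-1.7,-15.9],0],[[33,196,0],[-11.9,-1.7,-15.9],0],[[41,245,0],[-11.9,-1.7,-15.9],0]])

```text
time: 6.05
ee_pos: [541.9, 165.2, 230.4]
ee_rot: [0.016, 0.994, -0.106, 0.003]
contact_force: [-0.2, 0.0, 0.5]
width: 41.6
```

Emit:
jog_arm(moves=[[[0,3,-45],[0,0,0],0],[[0,3,-85],[0,0,0],0],[[0,3,-115],[0,0,0],0],[[0,3,-135],[0,0,0],0],[[0,3,-138],[0,0,0],0]])

```text
time: 6.55
ee_pos: [540.7, 167.8, 89.7]
ee_rot: [0.016, 0.994, -0.107, 0.001]
contact_force: [-0.4, -0.2, 0.2]
width: 2.7
```

Run:
```python
from h import *
s,d=grab('wrist','w3'); print(s['time'],s['ee_pos'],s['ee_rot'],s['contact_force'],s['width'])
cv2.imwrite('pics/w3b.png',cv2.resize(d['pixels'][:,:,::-1],(800,600)))
```

```text
6.55 [540.71237235 167.84200955  89.71053957] [ 0.01575002  0.99412865 -0.10704207  0.00146661] [-0.42979945 -0.24821881  0.20499088] 2.6704108860170397
```

View pics/w3b.png

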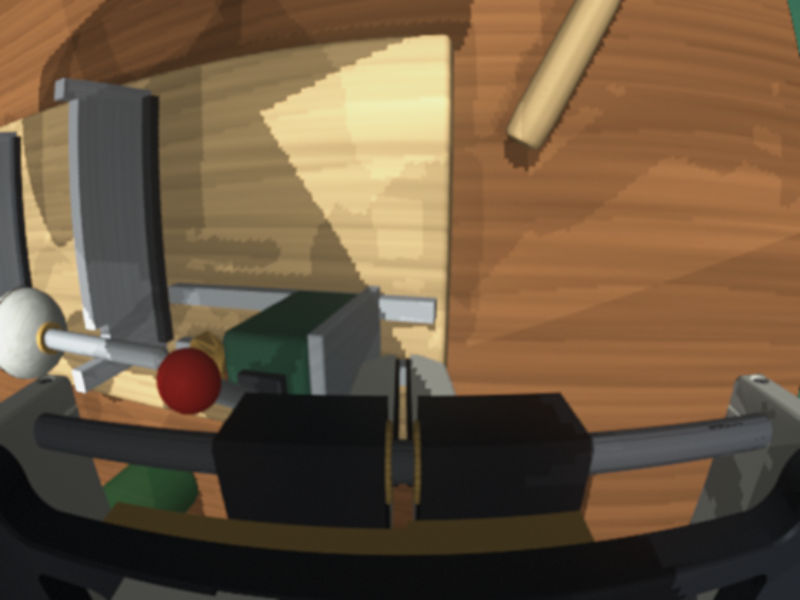

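The wrist view shows the closed fingertips just outside the push plate (gap near (380,350)), axle end in line with the quill. Pushing.

Emit:
jog_arm(moves=[[[0,-4,0],[0,0,0],0],[[0,-8,0],[0,0,0],0],[[0,-12,0],[0,0,0],0],[[-0.5,-16,0],[0,0,0],0],[[-0.5,-20,0],[0,0,0],0]])

```text
time: 7.1
ee_pos: [541.4, 148.7, 92.4]
ee_rot: [0.016, 0.994, -0.105, 0.003]
contact_force: [-0.1, 9.7, 1.3]
width: 0.6
```

Emit:
jog_arm(moves=[[[0,-4,0],[0,0,0],0],[[0,-8,0],[0,0,0],0],[[-0.5,-12,0],[0,0,0],0],[[-0.5,-16,0],[0,0,0],0],[[-0.7,-20,0],[0,0,0],0]])

```text
time: 7.6
ee_pos: [540.8, 129.3, 93.0]
ee_rot: [0.016, 0.994, -0.104, 0.004]
contact_force: [0.1, 10.7, -4.7]
width: 0.5
```

Emit:
jog_arm(moves=[[[0,-3,0],[0,0,0],0],[[0,-6,0],[0,0,0],0],[[0,-9,0],[0,0,0],0],[[-0.5,-12,0],[0,0,0],0],[[-0.5,-14,0],[0,0,0],0]])

```text
time: 8.1
ee_pos: [540.3, 116.0, 93.3]
ee_rot: [0.016, 0.995, -0.103, 0.004]
contact_force: [-0.4, 10.2, -6.5]
width: 0.3
```

Run:
```python
from h import *
s,e=grab('side','s4'); s,d=grab('scene','c4'); print(s['time'],s['ee_pos'],s['contact_force'])
a=cv2.resize(d['pixels'][160:250,225:365],None,fx=5.7,fy=5.7,interpolation=2)
cv2.imwrite('pics/v4.png',a[:,:,::-1])
```

```text
8.15 [540.24801739 115.73946936  93.29974315] [ 0.27644672  8.84516488 -6.55391184]
```

View pics/v4.png

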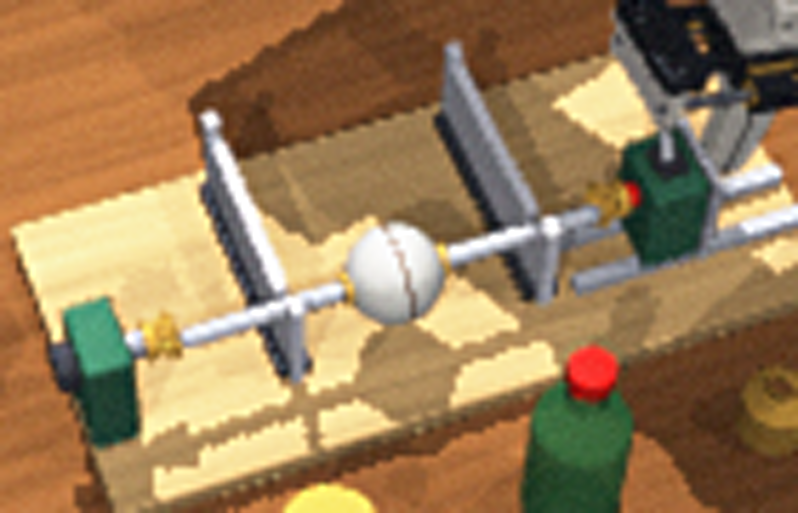

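The axle tip is just short of the headstock cone (tip at (185,335), cone mouth at (180,335) in the crop), with the red shank still visible at (632,195). From now on I track the globe's motion against the tool's: compression = tool advance minus globe advance.

```bash
cat > m.py <<'E'
from h import *
F=[];U=[]
for i in range(3):
    s=robot.state(); d=robot.grab_frame('scene'); F.append(s['contact_force'])
    sub=d['pixels'][190:232,275:322].astype(int); m=((sub.min(2)>70)&(sub.max(2)-sub.min(2)<40)).astype('uint8')
    m=cv2.morphologyEx(m,cv2.MORPH_OPEN,cv2.getStructuringElement(2,(9,9))); n,l,st,ce=cv2.connectedComponentsWithStats(m)
    k=1+np.argmax(st[1:,4]); (c,r)=cv2.minEnclosingCircle(cv2.findNonZero((l==k).astype('uint8'))); U.append([*(ce[k]+[275,190]),*(np.array(c)+[275,190]),r])
U=np.mean(U,0)
A,B=proj(d,W([(0,-10,72)]))[0],proj(d,W([(0,-30,72)]))[0]; C=proj(d,W([(0,-10,77)]))[0]
J=np.c_[(B-A)/-20,(C-A)/5]; yz=np.linalg.solve(J,U[:2]-A)+[-10,72]
print('t',s['time'],'tool',s['ee_pos'].round(2),'F',np.mean(F,0).round(1),np.std(F,0).round(1)[1],'globe uv',U.round(2),'y,z',yz.round(1),'tool_y-globe_y',round(tost(s['ee_pos'])[1]-yz[0],2))
E
python3 m.py
```

```text
t 8.3 tool [540.24 115.77  93.29] F [ 0.7  7.1 -5.8] 1.0 globe uv [293.95 207.46 293.9  207.5    8.59] y,z [-11.3  68.4] tool_y-globe_y 213.19
```

Emit:
jog_arm(moves=[[[0,-1,0],[0,0,0],0],[[0,-2,0],[0,0,0],0],[[0,-3,0],[0,0,0],0],[[0,-4,0],[0,0,0],0],[[0,-5,0],[0,0,0],0]])

```text
time: 8.85
ee_pos: [540.1, 111.6, 93.4]
ee_rot: [0.016, 0.995, -0.102, 0.004]
contact_force: [-1.3, 10.8, -5.3]
width: 0.3
```

```bash
python3 m.py
```

```text
t 8.95 tool [540.08 111.45  93.45] F [-1.2  9.6 -6.1] 0.8 globe uv [292.84 207.83 292.75 207.74   8.68] y,z [-15.3  68.3] tool_y-globe_y 212.89
```

Emit:
jog_arm(moves=[[[0,-1,0],[0,0,0],0],[[0,-2,0],[0,0,0],0],[[0,-3,0],[0,0,0],0],[[0,-4,0],[0,0,0],0],[[0,-5,0],[0,0,0],0]])

```text
time: 9.5
ee_pos: [539.9, 107.4, 93.6]
ee_rot: [0.016, 0.995, -0.1, 0.004]
contact_force: [-1.0, 11.6, -6.6]
width: 0.4
```

```bash
python3 m.py
```

```text
t 9.6 tool [539.87 107.27  93.54] F [-0.9 10.6 -6.2] 1.2 globe uv [292.14 207.55 292.   207.51   8.55] y,z [-17.9  71.2] tool_y-globe_y 211.3
```

Emit:
jog_arm(moves=[[[0,-1,0],[0,0,0],0],[[0,-2,0],[0,0,0],0],[[0,-3,0],[0,0,0],0],[[0,-4,0],[0,0,0],0],[[0,-4,0],[0,0,0],0]])

```text
time: 10.15
ee_pos: [539.7, 104.1, 93.6]
ee_rot: [0.016, 0.995, -0.099, 0.004]
contact_force: [-0.2, 10.3, -7.6]
width: 0.4
```

```bash
python3 m.py
```

```text
t 10.25 tool [539.74 104.11  93.63] F [ 0.1 10.3 -7.8] 0.0 globe uv [291.79 207.57 291.5  207.5    8.75] y,z [-19.2  71.7] tool_y-globe_y 209.4
```

Emit:
jog_arm(moves=[[[0,-1,0],[0,0,0],0],[[0,-2,0],[0,0,0],0],[[0,-3,0],[0,0,0],0],[[0,-3,0],[0,0,0],0],[[0,-3,0],[0,0,0],0]])

```text
time: 10.8
ee_pos: [539.6, 102.0, 93.7]
ee_rot: [0.016, 0.995, -0.098, 0.004]
contact_force: [1.7, 11.0, -7.1]
width: 0.3
```

```bash
python3 m.py
python3 - <<'E'
from h import *
s,d=grab('scene','c5'); a=cv2.resize(d['pixels'][160:250,225:365],None,fx=5.7,fy=5.7,interpolation=2)
cv2.imwrite('pics/v5.png',a[:,:,::-1])
s,d=grab('side','s5')
E
```

```text
t 10.9 tool [539.61 101.95  93.66] F [ 0.8 10.2 -7.3] 0.6 globe uv [291.44 207.44 291.49 207.54   8.71] y,z [-20.5  73.1] tool_y-globe_y 208.62
```

View pics/v5.png

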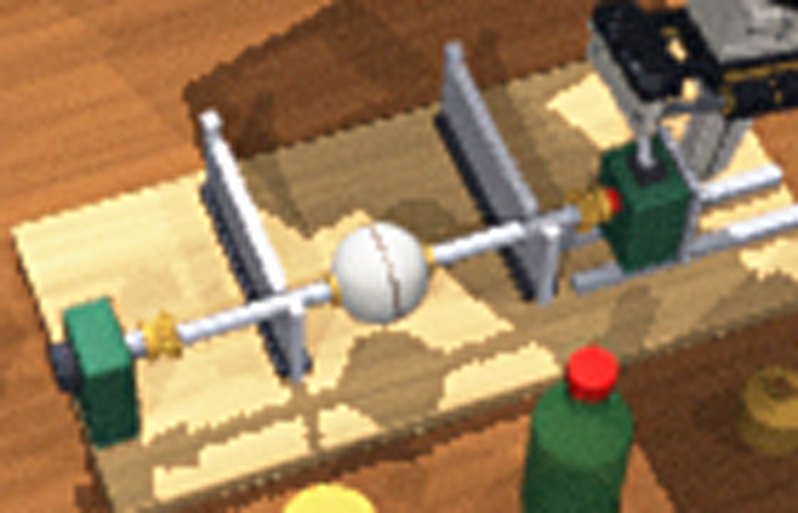

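Emit:
jog_arm(moves=[[[0,-1,0],[0,0,0],0],[[0,-2,0],[0,0,0],0],[[0,-3,0],[0,0,0],0],[[0,-3,0],[0,0,0],0],[[0,-3,0],[0,0,0],0]])

```text
time: 11.55
ee_pos: [539.5, 99.8, 93.7]
ee_rot: [0.016, 0.995, -0.097, 0.004]
contact_force: [1.6, 9.5, -7.5]
width: 0.3
```

```bash
python3 m.py
```

```text
t 11.65 tool [539.54  99.8   93.72] F [ 1.4  9.8 -7.9] 0.2 globe uv [291.19 207.24 291.4  207.44   8.75] y,z [-21.5  74.8] tool_y-globe_y 207.37
```

```bash
python3 m.py
python3 - <<'E'
from h import *
s,e=grab('side','s6'); s,d=grab('scene','c6'); s,w=grab('wrist','w6')
a=cv2.resize(e['pixels'][180:330,235:345],None,fx=4,fy=4,interpolation=2)
b=cv2.resize(w['pixels'][200:300,0:175],None,fx=2.2,fy=2.2,interpolation=2)
c=cv2.resize(d['pixels'][180:240,240:340],None,fx=3.8,fy=3.8,interpolation=2)
H=max(a.shape[0],b.shape[0]+c.shape[0]); im=np.zeros((H,a.shape[1]+max(b.shape[1],c.shape[1]),3),'uint8')
im[:a.shape[0],:a.shape[1]]=a; im[:b.shape[0],a.shape[1]:a.shape[1]+b.shape[1]]=b; im[b.shape[0]:b.shape[0]+c.shape[0],a.shape[1]:a.shape[1]+c.shape[1]]=c
im=im[:600,:,::-1]; print(im.shape); f=min(1,800/im.shape[1]); cv2.imwrite('pics/v6.png',cv2.resize(im,None,fx=f,fy=f))
E
```

```text
t 11.8 tool [539.56  99.8   93.76] F [ 1.5 10.  -8.1] 0.2 globe uv [291.19 207.24 291.4  207.44   8.75] y,z [-21.5  74.8] tool_y-globe_y 207.37
(600, 825, 3)
```

View pics/v6.png

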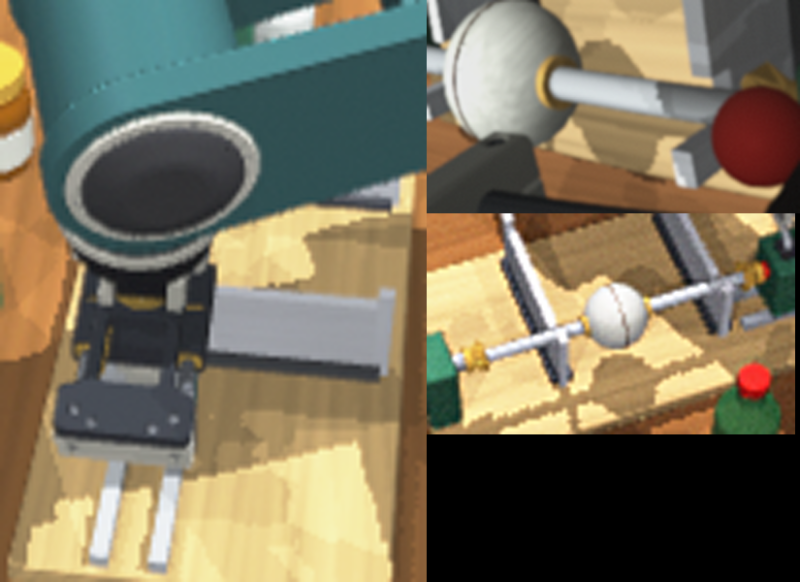

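Wrist and scene views show the axle in both cones with the globe in line. I'll back off from the plate and check from above before flipping the lever.

Emit:
jog_arm(moves=[[[0,4,0],[0,0,0],0],[[0,12,0],[0,0,0],0],[[0,20,20],[0,0,0],0],[[0,20,65],[0,0,0],0],[[0,20,110],[0,0,0],0]])

```text
time: 12.5
ee_pos: [539.1, 120.1, 205.1]
ee_rot: [0.016, 0.995, -0.097, 0.004]
contact_force: [0.4, 0.7, -0.5]
width: 0.5
```

Emit:
jog_arm(moves=[[[-20,0,30],[4,0,0],0],[[-55,-20,35],[11,0,0],0],[[-80,-40,35],[11,0,0],0],[[-105,-62,35],[11,0,0],0],[[-108,-64,35],[11,0,0],0]])

```text
time: 13.0
ee_pos: [429.6, 54.7, 241.4]
ee_rot: [0.017, 1.0, -0.001, 0.004]
contact_force: [0.5, -0.3, -0.3]
width: 0.5
```

```bash
python3 m.py
python3 - <<'E'
from h import *
s,d=grab('wrist','w7'); print(s['ee_pos'],s['ee_rot'],s['contact_force'])
im=d['pixels'][:,:,::-1].copy()
for p in wproj(s,d,W([(0,-148,77),(0,164-71,77),(0,-21,77),(-26,139,141),(0,0,18)])): print(p.round())
cv2.imwrite('pics/w7b.png',cv2.resize(im[150:340],None,fx=1.42,fy=1.42) if 0 else cv2.resize(im,(800,600),interpolation=2))
E
```

```text
t 13.1 tool [431.05  55.93 241.05] F [ 0.3 -0.2 -0. ] 0.1 globe uv [291.16 207.24 291.32 207.47   8.68] y,z [-21.6  74.9] tool_y-globe_y 159.77
[431.45411919  56.29670019 240.73452433] [ 1.60244017e-02  9.99866278e-01 -9.44080569e-04  3.12313046e-03] [-0.93534996  0.15276485  0.13027323]
[ 61. 282.]
[239. 295.]
[144. 291.]
[281. 307.]
[175. 270.]
```

View pics/w7b.png

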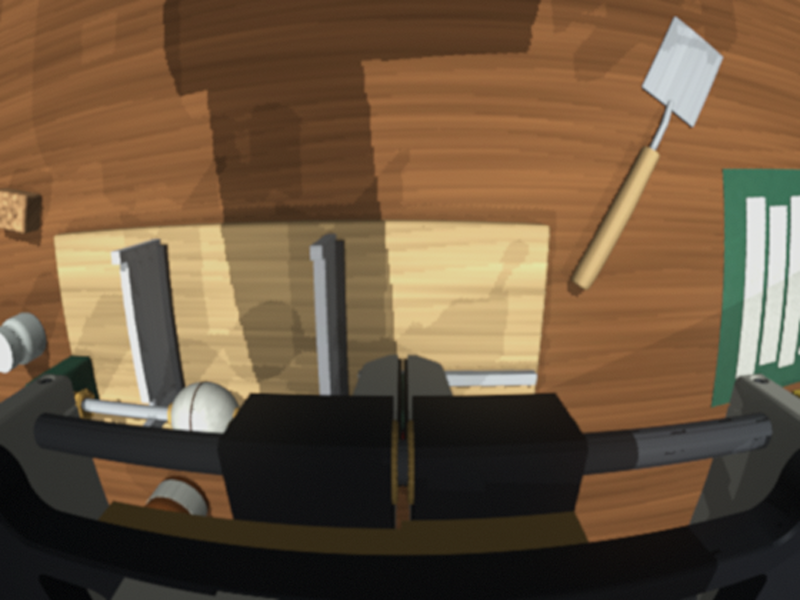

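The closed fingers hide the quill in this view; globe at (205,410) and headstock cone at (85,402) are in line. I'll check the quill numerically from the scene pictures: red shank area and knob position against the globe.

Run:
```python
from h import *
grab('side','s7'); s,d=grab('scene','c7')
for f in ('scene0','c2','c3','c4','c5','c6','c7'):
    im=cv2.imread(f'pics/{f}.png').astype(int)[:,:,::-1]; sub=im[160:210,310:362]
    red=(sub[:,:,0]>90)&(sub[:,:,1]<70)&(sub[:,:,2]<70)
    w=np.clip(sub[:,:,0]-np.maximum(sub[:,:,1],sub[:,:,2])-30,0,None)*(sub[:,:,1]<90)
    n,l,st,ce=cv2.connectedComponentsWithStats(red.astype('uint8'))
    print(f,[(st[i].tolist(),(ce[i]+[310,160]).round(1).tolist(),int(w[l==i].sum())) for i in range(1,n)])
p=proj(d,W([(-25.7,y,141) for y in (140,221)])); print(p.round(2))
q=proj(d,W([(0,y,77) for y in (80,100,120)])); print(q.round(1))
a=cv2.resize(d['pixels'][160:225,240:360],None,fx=6.6,fy=6.6,interpolation=2)
b=cv2.resize(cv2.imread('pics/s7.png')[170:340,235:345],None,fx=1,fy=1)[:,:,::-1]
cv2.imwrite('pics/v7.png',a[:,:,::-1])
```

```text
scene0 [([0, 0, 19, 15, 117], [316.5, 165.1], 1350), ([17, 2, 30, 13, 108], [345.7, 167.0], 4488), ([26, 4, 1, 1, 1], [336.0, 164.0], 17), ([5, 9, 4, 4, 8], [316.6, 170.5], 119), ([9, 10, 3, 3, 5], [319.8, 171.0], 64), ([51, 15, 1, 1, 1], [361.0, 175.0], 10), ([47, 17, 1, 1, 1], [357.0, 177.0], 2), ([36, 28, 3, 5, 8], [347.1, 189.9], 780)]
c2 [([3, 1, 6, 5, 18], [315.1, 162.8], 120), ([10, 0, 19, 11, 102], [327.3, 164.9], 808), ([24, 0, 3, 2, 3], [335.0, 160.3], 52), ([34, 1, 1, 1, 1], [344.0, 161.0], 17), ([35, 3, 10, 11, 34], [350.1, 169.3], 3406), ([37, 2, 1, 1, 1], [347.0, 162.0], 12), ([30, 4, 5, 3, 8], [341.8, 164.8], 81), ([1, 14, 1, 1, 1], [311.0, 174.0], 0), ([51, 15, 1, 2, 2], [361.0, 175.5], 20), ([48, 16, 2, 2, 2], [358.5, 176.5], 23), ([2, 26, 1, 1, 1], [312.0, 186.0], 0), ([36, 28, 3, 5, 8], [347.1, 189.9], 798)]
c3 [([4, 0, 1, 1, 1], [314.0, 160.0], 5), ([4, 0, 21, 11, 117], [324.9, 164.6], 920), ([26, 0, 2, 2, 2], [336.5, 160.5], 41), ([26, 1, 19, 13, 53], [346.7, 167.5], 3667), ([7, 5, 1, 2, 2], [317.0, 165.5], 13), ([47, 8, 1, 1, 1], [357.0, 168.0], 9), ([48, 15, 4,
[... 1331 characters left out ...]
[([0, 0, 19, 16, 72], [315.5, 165.7], 860), ([26, 0, 2, 2, 2], [336.5, 160.5], 15), ([29, 0, 3, 2, 3], [340.0, 160.3], 40), ([33, 1, 1, 1, 1], [343.0, 161.0], 5), ([9, 11, 2, 2, 3], [319.7, 171.7], 25), ([13, 10, 2, 1, 2], [323.5, 170.0], 33), ([16, 10, 1, 1, 1], [326.0, 170.0], 7), ([6, 12, 2, 2, 2], [316.5, 172.5], 15), ([46, 12, 1, 1, 1], [356.0, 172.0], 0), ([48, 20, 1, 1, 1], [358.0, 180.0], 11), ([21, 33, 2, 5, 6], [331.7, 194.8], 527)]
c7 [([47, 13, 1, 1, 1], [357.0, 173.0], 3), ([24, 14, 4, 5, 17], [335.6, 175.9], 2054), ([48, 15, 4, 3, 10], [359.5, 175.8], 103), ([21, 33, 2, 5, 6], [331.7, 194.8], 504)]
[[333.85 176.1 ]
 [355.68 169.58]]
[[319.  198.3]
 [324.4 196.6]
 [329.7 195. ]]
```

Run:
```python
from h import *
for f,c in (('c3',(347,190)),('c4',(336,193)),('c5',(332,195)),('c7',(332,195))):
    im=cv2.imread(f'pics/{f}.png').astype(int)[:,:,::-1]; u,v=c
    print(f); 
    for y in range(v-3,v+4): print('  '.join('%3d,%3d,%3d'%tuple(im[y,x]) for x in range(u-5,u+5)))
```

```text
c3
236,201,139  237,197,135  161,134, 89   53, 50, 32   16, 30, 27    8, 30, 30   23, 61, 45   59,127, 99   70,141,108   44, 85, 66
218,174,105  200,158, 75  248,195, 83  205,138, 60  147, 47, 25   99, 18, 13   35, 49, 40   46,108, 85   65,146,112   71,146,109
219,166, 71  165,123, 51  207,160, 65  255,216, 88  255,137, 66  255, 38, 27   93, 40, 34   25, 61, 46   55,125, 97   80,159,125
228,181, 74  170,123, 45  150,114, 45  251,211, 90  252,139, 67  244, 39, 24  118, 25, 23   32, 49, 38   42, 90, 75   67,135,108
175,133, 52  195,145, 59  202,156, 66  215,168, 69  223,169, 68  188, 46, 17   97, 21, 19   27, 39, 31   20, 54, 42   57,114, 92
172,129, 54  177,133, 54  199,155, 65  161,121, 49  189,138, 55  182, 47, 27   73, 30, 26   19, 50, 37   14, 42, 31   41, 75, 61
175,130, 52  227,181, 74  193,150, 58  140,102, 40  153,111, 40   73, 47, 29   24, 37, 33   14, 42, 26   24, 43, 33   28, 61, 46
c4
116, 89, 56  115, 90, 63   56, 61, 39   19, 43, 33   14, 42, 35   18, 50, 39   36, 72, 57   39, 73, 57   38, 73, 55   34, 49, 39
123, 98, 65  111, 85, 49   86, 70, 30   40, 42, 34   32, 29, 2
[... 1823 characters left out ...]
 24   22, 55, 41   31, 72, 53   38, 84, 63   36, 75, 58
163,119, 46  142,102, 44  183,140, 58  193,149, 60  175, 45, 24  104, 19, 17   31, 49, 36   34, 73, 56   40, 83, 66   43, 86, 65
142,105, 37  149,110, 42  168,129, 51  209,165, 73  185, 85, 39  177, 23, 17   59, 43, 36   24, 54, 44   40, 77, 63   36, 80, 61
151,113, 43  141,104, 41  134,101, 41  191,146, 57  174, 87, 39  170, 26, 19   57, 46, 37   20, 49, 40   38, 74, 58   42, 89, 72
159,118, 42  157,117, 49  118, 87, 33  180,133, 53  188,103, 45   97, 37, 25   23, 39, 31   17, 43, 35   31, 61, 46   34, 69, 54
163,118, 51  155,110, 43  118, 88, 36  154,110, 47  102, 75, 38   38, 42, 36   21, 42, 32   15, 46, 32   23, 56, 41   27, 57, 43
```

View pics/v7.png

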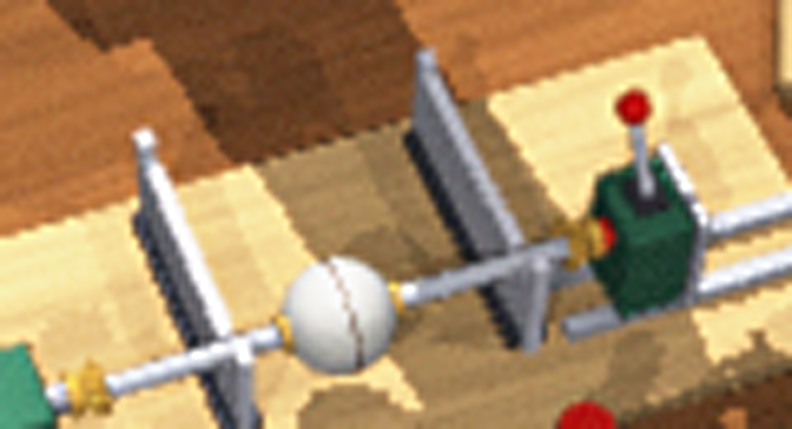

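The last picture shows axle, cones and knob (633,105) in line. But the pixel rows show the red shank is still as long as when free. So the 5.7 mm of relative motion was the taper entering the cones while lifting, not spring travel. I need to push further, so I'm going back to the plate.

Emit:
jog_arm(moves=[[[25,40,0],[0,0,0],0],[[60,64,0],[-6,0,0],0],[[100,66,-10],[-11.3,0,0],0],[[109,66,-35],[-11.3,0,0],0],[[109,64,-40],[-11.3,0,0],0]])

```text
time: 13.8
ee_pos: [540.9, 121.9, 195.8]
ee_rot: [0.014, 0.995, -0.1, 0.001]
contact_force: [-0.6, -0.1, 0.3]
width: 0.7
```

Emit:
jog_arm(moves=[[[0,2,-45],[0,0,0],0],[[0,2,-85],[0,0,0],0],[[0,0,-106],[0,0,0],0],[[0,-4,-107],[0,0,0],0],[[0,-9,-107],[0,0,0],0]])

```text
time: 14.3
ee_pos: [541.0, 112.6, 90.2]
ee_rot: [0.014, 0.995, -0.1, 0.001]
contact_force: [0.3, -0.6, 0.5]
width: 0.4
```

```bash
cat >> m.py <<'E'
def red(im):
    s=im[184:201,318:350].astype(float); r,g=s[:,:,0],s[:,:,1]; f=np.clip((.7-g/np.maximum(r,1))/.52,0,1)*np.clip((r-40)/120,0,1); return round(f.sum(),2), round((f*np.arange(318,350)).sum()/f.sum(),2)
print('red',red(d['pixels']))
if __import__('sys').argv[1:]:
    for n in ('scene0','c2','c3','c4','c5','c6','c7'): print(n,red(cv2.imread(f'pics/{n}.png')[:,:,::-1]))
E
python3 m.py a; python3 -c "
from h import *; print(robot.state()['ee_rot'])"
```

```text
t 14.4 tool [541.62 112.41  91.12] F [ 0.7 -0.3  0.8] 0.5 globe uv [291.18 207.19 291.4  207.44   8.75] y,z [-21.5  75.1] tool_y-globe_y 220.1
red (np.float64(5.96), np.float64(331.49))
scene0 (np.float64(6.9), np.float64(346.99))
c2 (np.float64(6.99), np.float64(346.99))
c3 (np.float64(6.99), np.float64(347.0))
c4 (np.float64(6.7), np.float64(335.56))
c5 (np.float64(5.86), np.float64(332.15))
c6 (np.float64(5.75), np.float64(331.49))
c7 (np.float64(5.75), np.float64(331.49))
[ 0.01440019  0.99490423 -0.09976568  0.00224107]
```

Emit:
jog_arm(moves=[[[-0.3,-4,1],[0,0,0],0],[[-0.3,-8,1],[0,0,0],0],[[-0.5,-12,1],[0,0,0],0],[[-0.5,-14,1],[0,0,0],0],[[-0.5,-15,1],[0,0,0],0]])

```text
time: 14.95
ee_pos: [541.3, 98.5, 92.5]
ee_rot: [0.014, 0.995, -0.099, 0.003]
contact_force: [-1.6, 11.9, 4.7]
width: 0.6
```

```bash
python3 m.py
```

```text
t 15.05 tool [541.27  98.47  92.51] F [-1.2 10.3  4. ] 1.2 globe uv [291.09 207.07 291.01 207.09   8.67] y,z [-21.8  76. ] tool_y-globe_y 206.55
red (np.float64(6.06), np.float64(331.19))
```

Emit:
jog_arm(moves=[[[0,-1,0],[0,0,0],0],[[0,-2,0],[0,0,0],0],[[0,-3,0],[0,0,0],0],[[0,-3,0],[0,0,0],0],[[0,-3,0],[0,0,0],0]])

```text
time: 15.6
ee_pos: [541.2, 96.4, 92.6]
ee_rot: [0.014, 0.995, -0.098, 0.003]
contact_force: [-0.9, 10.3, 1.3]
width: 0.4
```

```bash
python3 m.py
```

```text
t 15.7 tool [541.19  96.42  92.61] F [-1.5 10.6  1.4] 0.2 globe uv [290.53 207.05 290.   207.     8.6 ] y,z [-23.9  77.2] tool_y-globe_y 206.51
red (np.float64(5.25), np.float64(330.64))
```

Emit:
jog_arm(moves=[[[0,-1,0],[0,0,0],0],[[0,-2,0],[0,0,0],0],[[0,-3,0],[0,0,0],0],[[0,-3,0],[0,0,0],0],[[0,-3,0],[0,0,0],0]])

```text
time: 16.25
ee_pos: [541.1, 94.4, 92.6]
ee_rot: [0.014, 0.995, -0.096, 0.003]
contact_force: [-2.0, 10.9, 1.7]
width: 0.5
```

```bash
python3 m.py
```

```text
t 16.35 tool [541.1   94.44  92.65] F [-2.3 10.4  1.4] 0.3 globe uv [290.29 207.06 290.   207.     8.6 ] y,z [-24.8  77.5] tool_y-globe_y 205.41
red (np.float64(4.42), np.float64(330.15))
```

Emit:
jog_arm(moves=[[[0,-1,0],[0,0,0],0],[[0,-2,0],[0,0,0],0],[[0,-3,0],[0,0,0],0],[[0,-3,0],[0,0,0],0],[[0,-3,0],[0,0,0],0]])

```text
time: 16.9
ee_pos: [541.0, 92.5, 92.7]
ee_rot: [0.014, 0.995, -0.095, 0.003]
contact_force: [-1.3, 11.9, 1.6]
width: 0.4
```

```bash
python3 m.py
```

```text
t 17.0 tool [541.    92.5   92.69] F [-1.1 11.8  1.1] 0.1 globe uv [290.26 207.03 290.   207.     8.6 ] y,z [-24.9  77.7] tool_y-globe_y 203.62
red (np.float64(2.9), np.float64(329.87))
```

The globe has now stopped moving (z about +5 or more) and the red shank is shortening, so the spring is giving way: about 5 mm. I'll add about one more millimetre, then back off.

Emit:
jog_arm(moves=[[[0,-1,0],[0,0,0],0],[[0,-2,0],[0,0,0],0],[[0,-2,0],[0,0,0],0],[[0,-2,0],[0,0,0],0],[[0,-2,0],[0,0,0],0]])

```text
time: 17.55
ee_pos: [541.0, 91.6, 92.7]
ee_rot: [0.014, 0.995, -0.094, 0.003]
contact_force: [-0.5, 11.9, 1.2]
width: 0.7
```

```bash
python3 m.py
```

```text
t 17.65 tool [540.96  91.63  92.74] F [-0.8 11.9  1. ] 0.0 globe uv [290.21 207.06 290.   207.03   8.58] y,z [-25.1  77.6] tool_y-globe_y 202.87
red (np.float64(1.24), np.float64(329.66))
```

Emit:
jog_arm(moves=[[[0,4,0],[0,0,0],0],[[0,12,0],[0,0,0],0],[[0,20,20],[0,0,0],0],[[0,20,65],[0,0,0],0],[[0,20,110],[0,0,0],0]])

```text
time: 18.2
ee_pos: [540.5, 112.0, 203.5]
ee_rot: [0.013, 0.995, -0.094, 0.002]
contact_force: [-0.5, -0.2, 0.7]
width: 0.6
```

```bash
python3 m.py
python3 - <<'E'
from h import *
s,d=grab('scene','c8'); s,e=grab('side','s8')
# axle centreline in scene: before (c3, in rests) and now, bright-grey pixels along projected line
for f in ('c3','c8'):
    im=cv2.imread(f'pics/{f}.png').astype(float); L=im.min(2)-0.6*(im.max(2)-im.min(2))
    for y in (-115,-100,-65,-60,50,60,65):
        a,b=proj(d,W([(0,y,72),(0,y,82)])); n=(b-a)/np.linalg.norm(b-a); t=np.arange(-5,5.01,.25)
        P=(a+np.outer(t,n)).astype('float32'); v=cv2.remap(L.astype('float32'),P[None,:,0],P[None,:,1],1)[0]
        w=np.clip(v-np.percentile(v,60),0,None); print(f,y,'z=%.1f'%(72+(w*t).sum()/w.sum()/np.linalg.norm(b-a)*10),end='; ')
    print()
E
```

```text
t 18.3 tool [542.67 112.34 209.24] F [ 0.6 -0.2  2.9] 0.0 globe uv [290.2  207.1  290.   207.11   8.64] y,z [-25.1  77.4] tool_y-globe_y 223.71
red (np.float64(1.23), np.float64(329.71))
c3 -115 z=70.3; c3 -100 z=69.9; c3 -65 z=68.9; c3 -60 z=67.6; c3 50 z=66.1; c3 60 z=66.3; c3 65 z=66.1; 
c8 -115 z=79.6; c8 -100 z=78.1; c8 -65 z=79.5; c8 -60 z=77.4; c8 50 z=77.3; c8 60 z=76.1; c8 65 z=75.0;
```

Backed off: the globe stays put at z ≈ 77.4 and y = -25.1. After it seated, the tool pushed on by 2.6 mm or more. The red-shank shrinkage suggests about 5 mm of spring travel, and the 11.9 N push is well below bottoming. Now the lever, from the robot side.

Emit:
jog_arm(moves=[[[-25,0,10],[4,0,0],0],[[-65,-25,10],[10.5,0,0],0],[[-95,-62,0],[10.5,0,0],0],[[-100,-62,-25],[10.5,0,0],0],[[-100,-62,-53],[10.5,0,0],0]])

```text
time: 18.95
ee_pos: [439.8, 48.8, 147.9]
ee_rot: [0.015, 1.0, -0.002, 0.002]
contact_force: [-0.3, -0.0, -0.5]
width: 0.5
```

```bash
python3 m.py
python3 - <<'E'
from h import *
s,d=grab('scene','c9'); im=d['pixels'][160:190,320:350].astype(int)
m=(im[:,:,0]>90)&(im[:,:,1]<60)&(im[:,:,2]<60); n,l,st,ce=cv2.connectedComponentsWithStats(m.astype('uint8'))
for i in range(1,n):
    if st[i,4]>8: p=ce[i]+[320,160]; r=ray(d,p,141); print(st[i],p,r,tost(r))
E
```

```text
t 19.05 tool [438.74  49.44 144.69] F [-0.5  0.4 -2. ] 0.4 globe uv [290.2  207.12 290.08 207.14   8.54] y,z [-25.1  77.3] tool_y-globe_y 157.1
red (np.float64(1.23), np.float64(329.69))
[12 15  4  5 16] [333.375 176.75 ] [514.23040834  52.10123545 141.        ] [-23.7 137.3 141. ]
```

Emit:
jog_arm(moves=[[[12,1,3],[0,0,0],0],[[24,1,4],[0,0,0],0],[[34,1,4],[0,0,0],0],[[42,1,4],[0,0,0],0],[[50,1,4],[0,0,0],0]])

```text
time: 19.65
ee_pos: [491.4, 50.9, 152.6]
ee_rot: [0.014, 1.0, -0.003, -0.0]
contact_force: [-0.7, -0.0, -0.2]
width: 0.6
```

Emit:
jog_arm(moves=[[[5,0,0],[0,0,0],0],[[10,0,0],[0,0,0],0],[[15,0,0],[0,0,0],0],[[20,0,0],[0,0,0],0],[[25,0,0],[0,0,0],0]])

```text
time: 20.15
ee_pos: [516.8, 50.9, 152.7]
ee_rot: [0.014, 1.0, -0.003, 0.0]
contact_force: [0.2, -0.3, -0.3]
width: 0.6
```

Emit:
jog_arm(moves=[[[5,0,0],[0,0,0],0],[[10,0,0],[0,0,0],0],[[14,0,0],[0,0,0],0],[[18,0,0],[0,0,0],0],[[20,0,0],[0,0,0],0]])

```text
time: 20.65
ee_pos: [537.1, 50.8, 152.6]
ee_rot: [0.014, 1.0, -0.003, 0.0]
contact_force: [0.6, 0.2, -0.7]
width: 0.3
```

Emit:
jog_arm(moves=[[[-10,0,0],[0,0,0],0],[[-30,0,10],[0,0,0],0],[[-60,0,20],[0,0,0],0],[[-90,0,40],[0,0,0],0],[[-110,0,60],[0,0,0],0]])

```text
time: 21.15
ee_pos: [424.8, 50.8, 212.9]
ee_rot: [0.014, 1.0, -0.003, -0.0]
contact_force: [0.4, -0.6, 0.8]
width: 0.3
```

```bash
python3 m.py
python3 - <<'E'
from h import *
s,d=grab('scene','c10'); print(s['ee_pos'],s['contact_force']); im=d['pixels'][155:205,310:365].astype(int)
m=(im[:,:,0]>90)&(im[:,:,1]<60)&(im[:,:,2]<60); n,l,st,ce=cv2.connectedComponentsWithStats(m.astype('uint8'))
for i in range(1,n):
    if st[i,4]>5: p=ce[i]+[310,155]; r=ray(d,p,141); print(st[i],p,tost(r))
print(proj(d,W([(25.7,137.3,141),(-25.7,137.3,141)])))
E
```

```text
t 21.25 tool [425.79  50.95 215.5 ] F [ 0.6 -0.1  2.5] 0.5 globe uv [290.16 207.03 290.01 207.08   8.55] y,z [-25.3  77.9] tool_y-globe_y 158.26
red (np.float64(22.33), np.float64(339.37))
[426.58029311  50.91658361 213.92683828] [-0.31479806  0.34446365 -0.43348292]
[28 31  5  5 22] [339.90909091 188.09090909] [ 27.1 137.5 141. ]
[[339.6777905  187.78566309]
 [333.11810476 176.32124982]]
```

The knob is now at stand x = +27 with y unchanged, so the lever is over. The globe and tailstock have not moved. Handing in.

Run:
```python
from h import *
a=cv2.imread('pics/scene0.png').astype(int); b=cv2.imread('pics/c10.png').astype(int)
for n,(u,v) in dict(bottle=(328,240),jar=(283,258),pot=(213,229),weight=(361,231),block=(207,199),globe=(161,247),spatula=(361,150)).items(): print(n,np.abs(a-b)[v-10:v+10,u-10:u+10].mean().round(1),end=' ')
print(robot.state()['qd'].round(3)); print(robot.close_job())
```

```text
bottle 11.0 jar 3.5 pot 3.4 weight 15.3 block 3.9 globe 4.0 spatula 6.7 [-0.004  0.042  0.003  0.001 -0.005 -0.001]
the job is handed in; nothing more can be done
None
```

I carried out all three steps and handed the job in at about 21 s of the 58 s allowed; no verdict was reported.

**What I did:**
- I rolled the axle into both rests with the open fingers straddling the globe.
- I pushed the tailstock until the axle was lifted between the centres and the sprung centre gave way.
- I flipped the red lever over from the robot side and pulled the arm clear.

**Last checks:**
- **Axle:** the globe's centre measured z ≈ 77.4–77.9 mm, and it did not move when I backed off or when I flipped the lever.
- **Lever:** the knob was at stand x ≈ +27 mm, the clamped side. Its y position was the same as before the flip.
- **Arm:** it was clear of everything, with no contact force.

**Disagreed or less certain:**
- **First push stopped too early:** I took the tool moving further than the globe as spring travel. The red shank showed it was mostly the axle ends seating in the cones, so I went back and pushed further before flipping the lever.
- **Spring travel is indirect:** I estimate about 4.5–6 mm from the shortening of the red shank and the push after the globe stopped. The 11.9 N push is well short of bottoming.
- **Slope of the axle:** the pixel readings did not resolve it well. They sloped by a few mm along the axle, but so did the readings when it lay in the rests, so I treated that as a camera bias.
- **Bystanders:** the before/after picture difference was small for most of them. It was larger around the bottle and weight (11 and 15 grey levels). I took this to be changed shadows from the arm and tailstock, since the arm never went near them, but I did not measure it separately.

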